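Take the long ruler out of its sprung case

ROBOT

A 6-joint arm with a two-finger parallel gripper is mounted at the origin on the work surface. World frame = base frame: x ahead of the robot, y to its left, z up, the work surface at z = 0. Lengths are in m, angles in rad, forces in N, time in s.
With the tool pointing down it reaches from about 0.35 to 0.85 m from the base axis. Payload 8.1 kg.
Tool frame: the origin (TCP) lies midway between the tips of the shut fingers; the grasp point (between the pads) lies 19 mm behind it; z points along the fingers, y is the direction in which the jaws open and shut (so a half turn about z gives the same grasp; the last joint's range is limited). The gripper opens to 93 mm and grips with 3 to 60 N. Pads are 15 mm wide; open, the fingers measure 128 mm over their backs; the gripper's body (75 mm by 188 mm) begins 65 mm behind the grasp point.
Start: joints at [1.023, 0.13, 1.488, -0, 1.523, -0.085], TCP at [0.268, 0.537, 0.191] pointing down, gripper open.
Joint ranges: [-2.96, 2.96], [-0.89, 2.26], [0.02, 2.5], [-1.34, 4.48], [0, 2.73], [-2.66, 2.66]. Speed limits (rad/s): [2.39, 2.39, 2.79, 3.14, 3.14, 3.14].

INTERFACE

Orientations are given as a rotation vector (axis times angle).
In Python, from plant import monitor, eyes, ticket gives the robot as it stands.
- The arm moves only by the tool send_rows, never from a script. Its argument "motion" is a list of rows, each a list of 2 entries, a list of its own where there are three numbers: the shift along the tool's x, y, z in m, then the turn about the tool's z in degrees. In form: [[[dx, dy, dz], twist], ...]. A call has 1 to 12 rows; each row is the pose to reach, as a shift and turn from the pose commanded when the call began, along the tool's axes at that moment; what a row does not reach only later rows make up. A row lasts 1/8 s, in which the tool goes at most 62.5 mm and 10.7 degrees, less where a joint would pass 70% of its speed; a pose out of reach is approached as far as the arm can. A call with a gripper value outside its range is refused whole. "jaw" is the finger opening in m, from 0 to 0.093, set as the call begins (left out, the last holds). The fingers move at their own pace and stop on an object; "squeeze" is the grip in N (left out, the last holds). Time passes only in rows, so rows that repeat a pose let the fingers close. It gives the time, the measured TCP pose, the force and the opening at its end, in the units of the state.
- monitor.read_state(): the state, without advancing time (a new reading comes with each control period).
- eyes.read_camera(name): name is "scene" or "top" or "wrist"; returns the picture (420x560x3 uint8, red, green, blue); there is no depth.
- eyes.camera_model(name): a dict with "mtx" (3x3 intrinsics, pixels), "k1" (the pictures are not rectified: a ray, as slopes to the right and down, at radius r is drawn at 1 + k1 r^2 times it, then the intrinsics apply), "cam_to_world" (4x4, takes a point from camera to world coordinates); the wrist camera has in their place "mount" (4x4, takes a point from camera to tool coordinates, whose origin is the TCP and whose axes are the flange's). Camera axes: x right, y down, z forward; pixel columns grow to the right and rows downward; lengths in m; the calibration is good to about 2 mm. A picture is of the moment at which its call begins: read the wrist's pose just before it. camera_model takes no time and is no camera call.
- ticket.close_job(): hands the job in, once; it reports no verdict.
The state is a dict: "t": time; "q": joint angles; "dq": joint speeds; "joint_torque": joint torques, N m; "tool_pos": TCP position; "orientation": TCP orientation; "force": force on the tool from outside, world axes, zero at the start; "wrist_torque": the same for the moment, N m; "opening": finger opening in m.
Only numpy, scipy, OpenCV 4.12 (cv2) and the standard library are available. Lean on these libraries where they do the work, as an engineer would, in place of code of your own. Each camera call takes 0.05 s, during which the arm holds its last target.

TASK

Get the safety ruler out of its case: press the red plunger right down to its stop so that the metal shutter springs back, then take the ruler by its orange ridge, tilt it so that its open end comes up first, and draw it out slantwise through the opening, which is shorter than the ruler. Finish while holding the ruler motionless in the gripper, all of it at least 5 cm higher than the top of the case; do not put it down or let go. Leave the cup, the sharpener, the tape dispenser and the protractor where they are.

Things in the scene. Friction and masses are not known exactly. Their poses are not given: they have to be found in the camera images.
- case: Fixed plywood ruler case, 300 (x) by 146 (y) mm; origin: centre of its underside on the desk. x runs along it to its open end (roughly to the robot's left), y to the plunger side (roughly to the robot), z up. Walls 5 mm thick, tops 68 mm high; grey inner floor 5 mm high; inside 290 x 136 mm. A grey plunger housing 60 mm high adjoins the +y wall (x -78 to -34, y 73 to 115).
- opening (a point): Centre of the case's opening, at case x = 52.5, y = 0, height 68 mm. A fixed deck (underside 63 mm, top 68 mm high) covers the inside from case x = -145 to -40; from -40 to 145 the top is open once the shutter is back: 185 mm long, 136 mm wide.
- shutter (a joint): Aluminium plate 95 x 138 x 4 mm (top 73 mm high) sliding on top of the case. 0 = shut: covers case x = -50 to 45, leaving 100 mm of opening. 0.09 = fully back over the deck (x -140 to -45). A spring of about 1.4 to 3.2 N drives it back by itself, in about half a second, once the plunger is about 8 mm down, and keeps it there.
- shutter_edge (a point): Middle of the top of the shutter's leading (+x) edge, marked near it by a black strip; case x = 45 mm when shut, -45 mm when back.
- plunger (a joint): Travel of the red plunger: 0 = up, 0.012 = fully down on its stop. Pressed straight down; its spring needs about 3.2 N to start and 8 N at the stop; it rises again when released.
- plunger_top (a point): Centre of the top face of the round red plunger head, 28 mm diameter and 10 mm thick, 98 mm above the desk when up; at case x = -56, y = 99 mm.
- ruler: Aluminium safety ruler lying on the case's floor about along case x, ridge up: 260 (x) x 36 (y) mm, base 4 mm thick; an orange ridge 12 mm wide, 14 mm high runs along its whole middle (top 18 mm above the underside): grip it across the 12 mm. Origin: centre of underside; x to the case's open end. About 0.13 kg, balanced at its middle. Its -x end lies 80 to 100 mm under the deck.
- ruler_end_deck (a point): Middle of the underside edge at the ruler's -x end (the end under the deck), 130 mm from the ruler's origin.
- ruler_end_open (a point): Middle of the underside edge at the ruler's +x end (in the open part of the case), 130 mm from the ruler's origin.
- cup: White porcelain cup, 76 mm across at the rim and 85 mm high, standing beyond the case's deck end; origin at the centre of its foot. Leave alone.
- sharpener: Small steel pencil sharpener, 30 x 18 x 15 mm, on the desk on the robot's side of the case; origin at the centre of its underside. Leave alone.
- dispenser: Translucent tape dispenser with a blue roll, 120 x 50 x 68 mm, on the side of the case away from the robot; origin at the centre of its underside. Leave alone.
- protractor: Green half-round protractor, 130 x 65 x 3 mm, flat on the desk beyond the open end of the case; origin at the middle of its straight edge, underside. Leave alone.

How it is judged:
On the way, in this order (a step that is already met when the one before it is completed fails the run):
1. the plunger is pressed down to its stop (value of joint plunger above 0.011 m), for 0.1 s.
2. the ruler is gripped and tilted with its open end up, the shutter being back (angle between ruler's own x axis and vertical below 1.471 rad and value of joint shutter above 0.075 m and contact force between the fingers and ruler above 1 N), for 0.1 s.
At the end, for the whole second after the job is handed in: The ruler is held by the fingers, still (below 3 cm/s), touching no part of the case, both its ends more than 40 mm above the case's top (more than 113 mm above the desk); the shutter is back (beyond 75 mm of its 90 mm travel) (height (world z) of each of ruler_end_deck, ruler_end_open above 0.113 m and contact force between the fingers and ruler above 1 N and contact force between ruler and case below 0.1 N and linear speed of ruler below 0.03 m/s and value of joint shutter above 0.075 m); the arm keeps its last pose, push and grip.
It fails at once if the cup is moved by more than 25 mm or tipped (distance of cup from where it was at the start of the episode above 0.025 m or angle between cup's own z axis and vertical above 0.4 rad).
It fails at once if the sharpener is moved by more than 25 mm (distance of sharpener from where it was at the start of the episode above 0.025 m).
It fails at once if the tape dispenser is moved by more than 25 mm (distance of dispenser from where it was at the start of the episode above 0.025 m).
It fails at once if the protractor is moved by more than 25 mm (distance of protractor from where it was at the start of the episode above 0.025 m).
It also fails if it takes over 45 s, if anything falls off the work surface, if the arm or the gripper's body presses on something with over 40 N, if the wrist force passes 120 N, or if a joint passes its speed limit or range.

## Working session

There is one attempt and no reset: what is moved stays moved. The work goes in short steps, Python scripts to look and compute and a tool call to move; the robot and the scene stay as the last step left them, time stands still between calls to the robot, and variables do not carry over. Pictures are saved under pics/ and viewed, and the job is handed in when it is done.

Besides the shell and the picture viewer there is one more tool, called by a JSON object that holds its "api" and its "payload". send_rows: Moves the arm, as the interface text tells. Its arguments: {"type":"object","properties":{"motion":{"type":"array","items":{"type":"array"}},"jaw":{"type":"number"},"squeeze":{"type":"number"}},"required":["motion"]}

```bash
ls; mkdir -p pics
python3 - <<'E'
from plant import monitor, eyes, ticket
import cv2,numpy as np
s=monitor.read_state()
print(s)
for n in ["scene","top"]:
    im=eyes.read_camera(n); cv2.imwrite(f"pics/{n}0.png",im[:,:,::-1])
    m=eyes.camera_model(n); print(n,m)
print(eyes.camera_model("wrist"))
E
```

```text
pics
{'t': 0.0, 'q': array([ 1.02260649e+00,  1.31135806e-01,  1.48927893e+00, -6.27499849e-06,
        1.52300468e+00, -8.54027290e-02]), 'dq': array([ 0.00099253,  0.00074545, -0.00030411,  0.00134771,  0.00135758,
       -0.00066208]), 'joint_torque': array([ 3.75452203e-06, -5.59862101e+01, -4.91750264e+01,  7.69929565e-02,
        3.55582440e-02, -2.10475346e-04]), 'tool_pos': array([0.26752493, 0.53636273, 0.19030284]), 'orientation': array([-7.20344624e-01, -3.05731298e+00,  2.72925926e-03]), 'force': array([ 0.1500556 , -0.10914425,  0.59667198]), 'wrist_torque': array([-0.00899186,  0.02962333, -0.01388509]), 'opening': 0.09298483007285487}
scene {'mtx': array([[514.01557942,   0.        , 289.83293118],
       [  0.        , 514.01557942, 218.19256072],
       [  0.        ,   0.        ,   1.        ]]), 'k1': -0.035255459293976756, 'cam_to_world': array([[-0.79957894,  0.34833616, -0.48921922,  1.07527587],
       [ 0.60052555,  0.45489102, -0.65760416,  0.67729261],
       [-0.00652588, -0.81959507, -0.57290604,  0.666035  ],
       [ 0.        ,  0.        ,  0.        
[... 316 characters left out ...]
406349, -0.02273092,  0.04795017],
       [-0.0035159 , -0.20735016, -0.97826047,  1.0293486 ],
       [ 0.        ,  0.        ,  0.        ,  1.        ]])}
{'mtx': array([[372.2698182 ,   0.        , 282.23213704],
       [  0.        , 372.2698182 , 208.11201293],
       [  0.        ,   0.        ,   1.        ]]), 'k1': 0.004582214477263867, 'mount': array([[-1.04156728e-04, -9.58595200e-01, -2.84772245e-01,
         7.94133108e-02],
       [ 9.99999922e-01, -2.08093657e-04,  3.34726656e-04,
        -4.20443120e-04],
       [-3.80126664e-04, -2.84772188e-01,  9.58595147e-01,
        -1.94189571e-01],
       [ 0.00000000e+00,  0.00000000e+00,  0.00000000e+00,
         1.00000000e+00]])}
```

View pics/scene0.png

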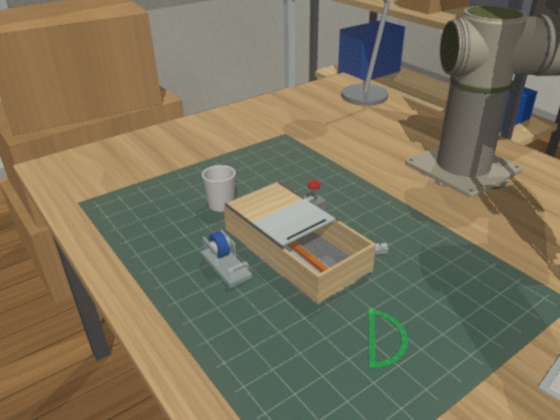

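View pics/top0.png

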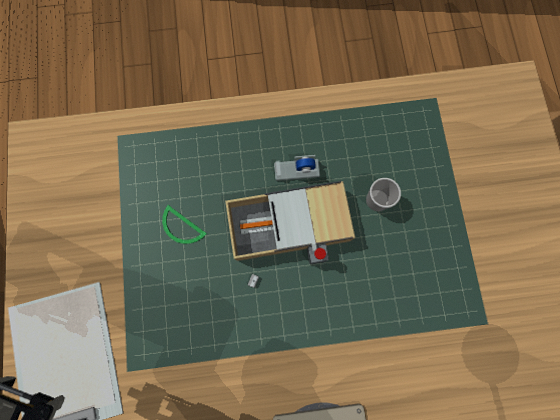

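The scene view shows the case at about (300,240), red plunger (314,186), and orange ridge (308,256). In the top view the case spans (226,202) to (354,237), with the plunger at (320,254), sharpener at (253,281) and cup at (384,195). I'll measure next.

```bash
cat > h.py <<'E'
import numpy as np, cv2
from plant import monitor, eyes, ticket
from scipy.spatial.transform import Rotation as R
def T_of(name,st=None):
    m=eyes.camera_model(name)
    if name!="wrist": return m,m["cam_to_world"]
    T=np.eye(4);T[:3,:3]=R.from_rotvec(st["orientation"]).as_matrix();T[:3,3]=st["tool_pos"]
    return m,T@m["mount"]
def ray(m,T,uv):
    d=np.array([(uv[0]-m["mtx"][0,2])/m["mtx"][0,0],(uv[1]-m["mtx"][1,2])/m["mtx"][1,1]])
    x=d.copy()
    for _ in range(10): x=d/(1+m["k1"]*(x@x))
    v=T[:3,:3]@np.array([x[0],x[1],1]); return T[:3,3],v
def onz(m,T,uv,z):
    o,v=ray(m,T,uv); return o+v*(z-o[2])/v[2]
def proj(m,T,p):
    c=T[:3,:3].T@(np.asarray(p)-T[:3,3]); x=c[:2]/c[2]; x=x*(1+m["k1"]*(x@x))
    return m["mtx"][:2,:2]@x+m["mtx"][:2,2]
def tri(r1,r2):
    A=np.zeros((3,3));b=np.zeros(3)
    for o,v in (r1,r2):
        v=v/np.linalg.norm(v);P=np.eye(3)-np.outer(v,v);A+=P;b+=P@o
    return np.linalg.solve(A,b)
E
python3 - <<'E'
import cv2
a=cv2.imread("pics/top0.png")[140:310,200:420]; cv2.imwrite("pics/topc.png",cv2.resize(a,None,fx=3.6,fy=3.5,interpolation=cv2.INTER_CUBIC)[:, :])
a=cv2.imread("pics/scene0.png")[150:310,190:400]; cv2.imwrite("pics/scenec.png",cv2.resize(a,None,fx=3.5,fy=3.5,interpolation=cv2.INTER_CUBIC))
E
```

```text
(no output)
```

View pics/topc.png

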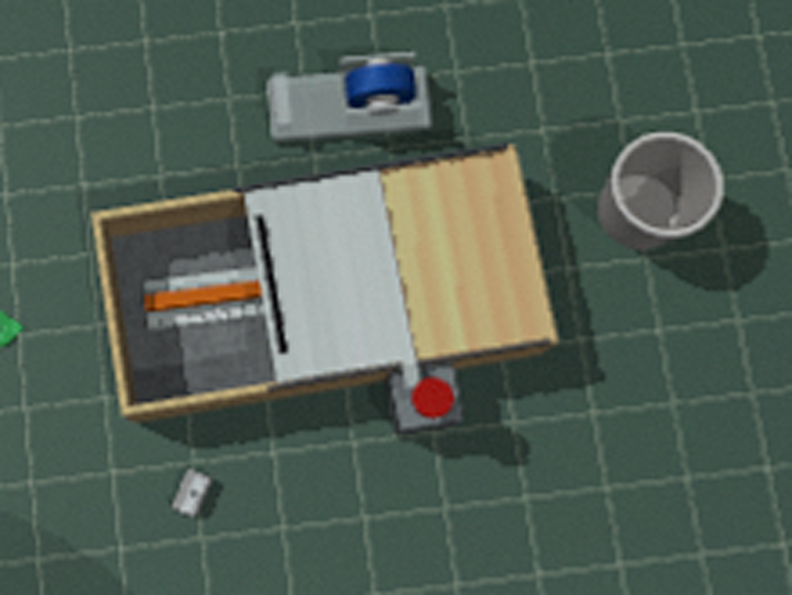

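View pics/scenec.png

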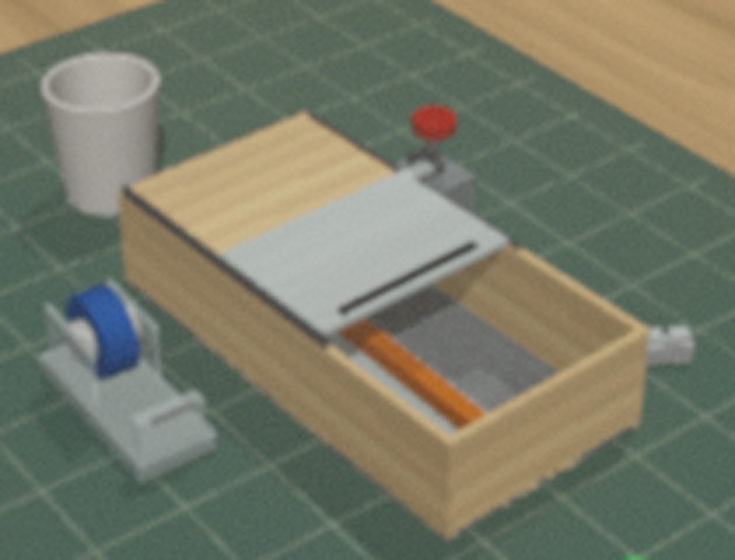

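```bash
cat > m.py <<'E'
from h import *
mt,Tt=T_of("top"); ms,Ts=T_of("scene")
f=lambda p:(p[0]/3.6+200,p[1]/3.5+140)
cs=[onz(mt,Tt,f(p),.068)[:2] for p in [(93,213),(124,417),(555,340),(512,147)]]
g=lambda p:(p[0]/3.5+190,p[1]/3.5+150)
print("top corners",np.round(cs,4)); 
print("scene corners",[np.round(onz(ms,Ts,g(p),.068)[:2],4) for p in [(450,437),(645,328),(307,112),(123,187)]])
oc=np.array([[150,-73],[150,73],[-150,73],[-150,-73]])*1e-3
# note far = -y
X=np.array(cs);mu=X.mean(0);U,_,Vt=np.linalg.svd(oc.T@(X-mu));Rr=(U@Vt).T
print("center",mu,"x axis",Rr[:,0],"y axis",Rr[:,1],"res mm",np.round((X-mu-oc@Rr.T)*1e3,1))
pr={}
for n,m,T in(("top",mt,Tt),("scene",ms,Ts)):
    im=cv2.imread(f"pics/{n}0.png"); h=cv2.cvtColor(im,cv2.COLOR_BGR2HSV)
    k=(((h[...,0]<5)|(h[...,0]>172))&(h[...,1]>180)&(h[...,2]>90)).astype(np.uint8)
    nn,l,st,c=cv2.connectedComponentsWithStats(k)
    i=[j for j in range(1,nn) if st[j,4]>20]; print(n,[(st[j],c[j]) for j in i])
    pr[n]=c[i[0]]
    if n=="top":print("plunger top z.098",onz(m,T,pr[n],.097))
    k=((h[...,0]>5)&(h[...,0]<14)&(h[...,1]>190)).astype(np.uint8)
    if n=="top":
        k[:190]=0;k[250:]=0;k[:,:230]=0;k[:,290:]=0;ys,xs=np.nonzero(k)
        vx,vy,x0,y0=cv2.fitLine(np.c_[xs,ys].astype(np.float32),cv2.DIST_L2,0,.01,.01).ravel();print("ridge",x0,y0,vx,vy,xs.min(),xs.max())
        for x in (xs.min()-.5,xs.max()+.5): print(onz(m,T,(x,y0+vy/vx*(x-x0)),.023))
print("tri",tri(ray(mt,Tt,pr["top"]),ray(ms,Ts,pr["scene"])))
print("pred plunger",mu+Rr@[-.056,.099])
E
python3 m.py
```

```text
top corners [[ 0.6271  0.1594]
 [ 0.4801  0.1528]
 [ 0.4964 -0.1437]
 [ 0.6385 -0.1369]]
scene corners [array([0.6288, 0.1602]), array([0.4882, 0.1556]), array([ 0.5006, -0.1399]), array([ 0.6408, -0.1364])]
center [0.56052456 0.00786525] x axis [-0.04657717  0.99891469] y axis [-0.99891469 -0.04657717] res mm [[ 0.7 -1.7]
 [-0.5 -1.6]
 [ 1.8  1.6]
 [-1.9  1.7]]
top [(array([315, 248,  11,  11,  92], dtype=int32), array([319.72826087, 253.20652174]))]
plunger top z.098 [ 0.46569602 -0.05128357  0.097     ]
ridge 255.33043 224.44348 0.9911844 -0.13248943 240 271
[0.56607239 0.13620591 0.023     ]
[0.56672279 0.05288003 0.023     ]
scene [(array([310, 181,   9,   7,  24], dtype=int32), array([314.70833333, 183.375     ]))]
tri [ 0.46585128 -0.05150796  0.09391747]
pred plunger [ 0.46424033 -0.05268512]
```

```bash
cat > d.py <<'E'
import sys
from h import *
def rel(p,yawx,z):
    "target tool x-axis yaw (deg, world), gives shift in tool axes + twist"
    s=monitor.read_state(); M=R.from_rotvec(s["orientation"]).as_matrix()
    cur=np.degrees(np.arctan2(M[1,0],M[0,0])); d=np.r_[p,z]-s["tool_pos"]
    print("t",s["t"],"pos",s["tool_pos"].round(4),"yaw",cur.round(2),"shift",(M.T@d).round(4),"twist",round(-((yawx-cur+180)%360-180),2),"F",s["force"].round(2),"open",round(s["opening"],4),"down",M[:,2].round(4))
if __name__=="__main__":
    a=list(map(float,sys.argv[1:])); rel(a[:2],a[3],a[2])
E
python3 d.py 0.4655 -0.0515 0.15 91
```

```text
t 0.1 pos [0.2675 0.5364 0.1904] yaw 153.49 shift [-0.4396 -0.4377  0.041 ] twist 62.49 F [0.28 0.1  0.46] open 0.0931 down [-9.0e-04 -1.4e-03 -1.0e+00]
```

{"api": "send_rows", "payload": {"motion": [[[-0.03,-0.03,0],5],[[-0.07,-0.07,0],11],[[-0.11,-0.11,0],17],[[-0.15,-0.15,0],23],[[-0.19,-0.19,0],29],[[-0.23,-0.23,0],35],[[-0.27,-0.27,0],41],[[-0.31,-0.31,0],47],[[-0.35,-0.35,0.01],52],[[-0.39,-0.39,0.02],57],[[-0.425,-0.425,0.03],61],[[-0.4396,-0.4377,0.04],62.5]], "jaw": 0, "squeeze": 20}}

```text
t: 1.6
tool_pos: [0.4659, -0.0533, 0.1506]
orientation: [-2.207, -2.236, 0.001]
force: [0.2, 0.4, -0.1]
opening: 0.0003
```

{"api": "send_rows", "payload": {"motion": [[[0,0,0],0],[[0,0,0],0]]}}

```text
t: 1.85
tool_pos: [0.4656, -0.0498, 0.1514]
orientation: [-2.2, -2.242, -0.0]
force: [-0.3, 0.5, 0.1]
opening: 0.0008
```

```bash
cat > w.py <<'E'
import sys
from h import *
n,f=sys.argv[1:3]
s=monitor.read_state(); im=eyes.read_camera(n); cv2.imwrite(f"pics/{f}.png",im[:,:,::-1]); np.savez(f"pics/{f}.npz",tool_pos=s["tool_pos"],orientation=s["orientation"])
E
python3 w.py wrist w1; python3 d.py 0.4655 -0.0515 0.12 91
```

```text
t 1.9 pos [ 0.4657 -0.0497  0.1517] yaw 91.1 shift [-0.0018 -0.0003  0.0317] twist 0.1 F [-0.06  0.83  1.41] open 0.0005 down [ 2.e-04  4.e-04 -1.e+00]
```

View pics/w1.png

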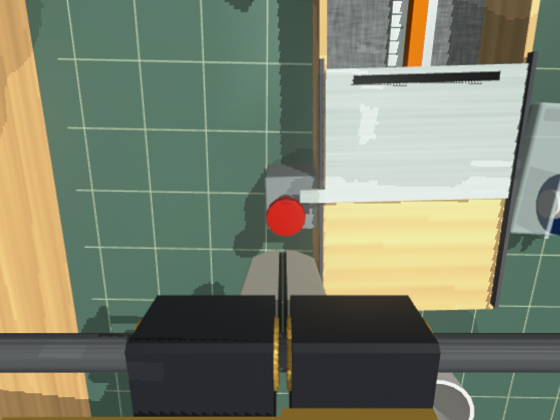

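Wrist view: red plunger head at (286,217) just ahead of the shut finger tips (283,255); orange ridge at (418,30), shutter still shut.

Run:
```python
from h import *
z=np.load("pics/w1.npz"); m,T=T_of("wrist",z)
im=cv2.imread("pics/w1.png");h=cv2.cvtColor(im,cv2.COLOR_BGR2HSV)
k=(((h[...,0]<5)|(h[...,0]>172))&(h[...,1]>180)&(h[...,2]>120)).astype(np.uint8)
n,l,st,c=cv2.connectedComponentsWithStats(k);i=1+st[1:,4].argmax();print(st[i],c[i],onz(m,T,c[i],.096), "tcp px",proj(m,T,z["tool_pos"]))
```

```text
[ 267  198   38   38 1128] [285.37765957 216.6285461 ] [ 0.46760694 -0.05103899  0.096     ] tcp px [282.54456721 244.74955737]
```

{"api": "send_rows", "payload": {"motion": [[[-0.0015,0.001,0.015],0],[[-0.0015,0.001,0.03],0],[[-0.0015,0.001,0.045],0],[[-0.0015,0.001,0.052],0],[[-0.0015,0.001,0.056],0],[[-0.0015,0.001,0.06],0],[[-0.0015,0.001,0.063],0],[[-0.0015,0.001,0.065],0],[[-0.0015,0.001,0.066],0],[[-0.0015,0.001,0.066],0]]}}

```text
t: 3.15
tool_pos: [0.4669, -0.0525, 0.0854]
orientation: [2.202, 2.24, 0.0]
force: [0.8, -0.2, 0.2]
opening: 0.0002
```

```bash
python3 w.py scene s2; python3 w.py wrist w2; python3 d.py 0.4665 -0.0513 0.12 91
python3 - <<'E'
import cv2
a=cv2.imread("pics/s2.png")[130:310,190:400]; b=cv2.resize(a,(420,360),interpolation=cv2.INTER_CUBIC)
cv2.imwrite("pics/s2c.png",cv2.hconcat([b,cv2.resize(cv2.imread("pics/w2.png"),(380,360))]))
E
```

```text
t 3.25 pos [ 0.4669 -0.0525  0.0855] yaw 90.98 shift [ 0.0012 -0.0004 -0.0345] twist -0.02 F [ 0.44 -0.96  0.14] open 0.0008 down [ 2.e-04 -1.e-04 -1.e+00]
```

View pics/s2c.png

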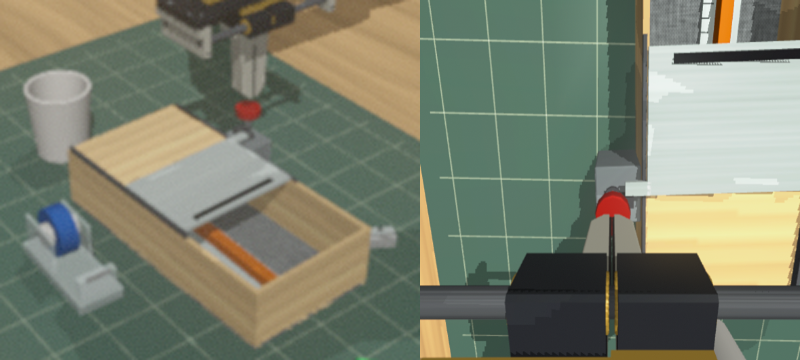

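The shutter is still shut at (215,185), the fingers sit right over the red head, and there is no force yet. I'll go lower in small steps.

{"api": "send_rows", "payload": {"motion": [[[0,0,0.002],0],[[0,0,0.004],0],[[0,0,0.004],0]]}}

```text
t: 3.62
tool_pos: [0.4666, -0.0524, 0.081]
orientation: [-2.202, -2.24, 0.0]
force: [-0.1, 0.1, 0.1]
opening: 0.0007
```

```bash
python3 w.py scene s3; python3 d.py 0.4665 -0.0513 0.12 91
python3 - <<'E'
import cv2,numpy as np
for f in("scene0","s2","s3"):
    h=cv2.cvtColor(cv2.imread(f"pics/{f}.png"),cv2.COLOR_BGR2HSV)
    k=(((h[...,0]<6)|(h[...,0]>170))&(h[...,1]>150)&(h[...,2]>70)); k[:150]=0;k[220:]=0;k[:,:280]=0;k[:,350:]=0
    y,x=np.nonzero(k);print(f,len(y),y.min(),y.max(),x.min(),x.max(),y.mean())
a=cv2.imread("pics/s3.png")[130:230,260:370]; cv2.imwrite("pics/s3c.png",cv2.resize(a,None,fx=5,fy=5,interpolation=cv2.INTER_CUBIC))
E
```

```text
t 3.675 pos [ 0.4667 -0.0525  0.0812] yaw 90.98 shift [ 0.0012 -0.0002 -0.0388] twist -0.02 F [-0.61  0.24 -0.39] open 0.0001 down [-3.e-04  1.e-04 -1.e+00]
scene0 80 181 188 308 319 184.4
s2 82 181 189 308 319 184.6219512195122
s3 76 181 188 308 319 184.8815789473684
```

View pics/s3c.png

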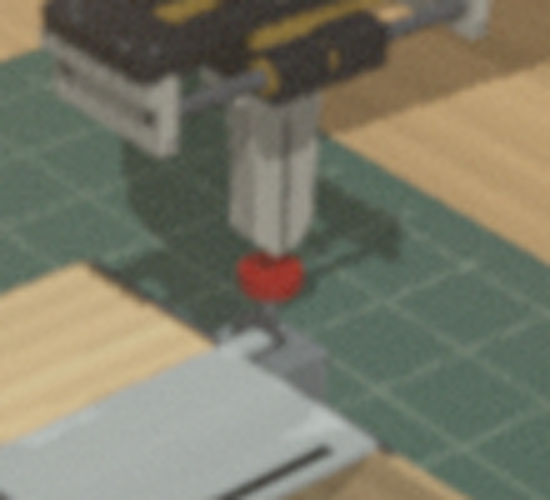

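Run:
```python
from h import *
ms,Ts=T_of("scene")
for z in (.081,.09,.098,.1,.105):print(z,proj(ms,Ts,[.4667,-.0525,z]),proj(ms,Ts,[.4667,-.043,z]))
print(monitor.read_state()["q"])
```

```text
0.081 [313.92276505 188.41773056] [316.70817299 190.25675814]
0.09 [314.00691492 184.85776589] [316.80579883 186.68511834]
0.098 [314.08230096 181.66570347] [316.89326455 183.48241374]
0.1 [314.10123433 180.86358527] [316.91523283 182.67759553]
0.105 [314.1487207  178.85105928] [316.97033287 180.65824962]
[-2.21205662e-01 -1.46031965e-01  1.96821106e+00 -5.14014581e-06
  1.31969214e+00 -2.38386603e-01]
```

{"api": "send_rows", "payload": {"motion": [[[0.001,0,0.002],0],[[0.001,0,0.004],0],[[0.001,0,0.004],0]]}}

```text
t: 4.05
tool_pos: [0.4666, -0.0514, 0.077]
orientation: [-2.202, -2.24, 0.0]
force: [0.9, 0.6, 0.0]
opening: 0.0004
```

```bash
python3 w.py wrist w4; python3 w.py scene s4; python3 d.py 0.4665 -0.0513 0.12 91
python3 - <<'E'
from h import *
z=np.load("pics/w4.npz"); m,T=T_of("wrist",z)
for d in (0,-.01,-.017,-.019): print(d,proj(m,T,z["tool_pos"]-np.array([0,0,d])))
for f in("scene0","s4"):
    h=cv2.cvtColor(cv2.imread(f"pics/{f}.png"),cv2.COLOR_BGR2HSV)
    k=(((h[...,0]<6)|(h[...,0]>170))&(h[...,1]>150)&(h[...,2]>70)); k[:150]=0;k[220:]=0;k[:,:280]=0;k[:,350:]=0
    y,x=np.nonzero(k);print(f,len(y),y.min(),y.max(),x.min(),x.max(),y.mean())
E
```

```text
t 4.15 pos [ 0.4668 -0.0515  0.0773] yaw 90.99 shift [ 0.0002 -0.0003 -0.0427] twist -0.01 F [ 0.33  0.12 -0.29] open 0.0004 down [-1.e-04  1.e-04 -1.e+00]
0 [282.54395844 244.74864977]
-0.01 [282.55157332 251.83251823]
-0.017 [282.55735629 257.21165412]
-0.019 [282.55908359 258.81823639]
scene0 80 181 188 308 319 184.4
s4 65 182 189 308 319 185.3846153846154
```

View pics/w4.png

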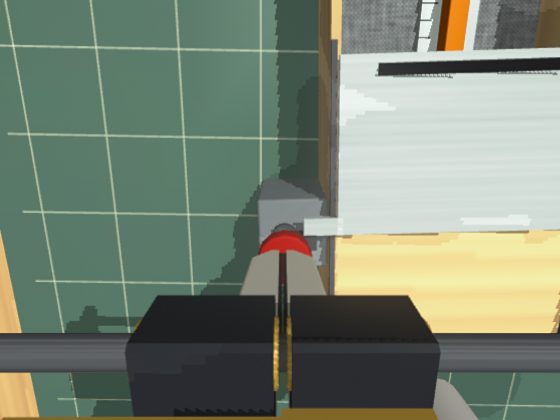

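The tips sit at row ~250 in the wrist view, which puts them about 17–19 mm above the reported TCP. I'll keep descending and watch the force.

{"api": "send_rows", "payload": {"motion": [[[0,0,0.002],0],[[0,0,0.004],0],[[0,0,0.004],0]]}}

```text
t: 4.53
tool_pos: [0.4666, -0.0515, 0.0731]
orientation: [-2.202, -2.24, 0.0]
force: [0.6, 0.3, 0.1]
opening: 0.0003
```

{"api": "send_rows", "payload": {"motion": [[[0,0,0.002],0],[[0,0,0.003],0],[[0,0,0.003],0]]}}

```text
t: 4.9
tool_pos: [0.4669, -0.0515, 0.0706]
orientation: [2.202, 2.24, 0.0]
force: [-1.5, 0.2, 2.7]
opening: 0.0007
```

```bash
python3 w.py scene s5; python3 d.py 0.4665 -0.0513 0.12 91
python3 - <<'E'
import cv2
a=cv2.imread("pics/s5.png")[130:230,260:370]; cv2.imwrite("pics/s5c.png",cv2.resize(a,None,fx=5,fy=5,interpolation=cv2.INTER_CUBIC))
E
```

```text
t 4.95 pos [ 0.4669 -0.0515  0.0706] yaw 90.98 shift [ 0.0002 -0.0004 -0.0494] twist -0.02 F [-0.47  0.05  3.38] open 0.0002 down [ 2.e-04 -1.e-04 -1.e+00]
```

View pics/s5c.png

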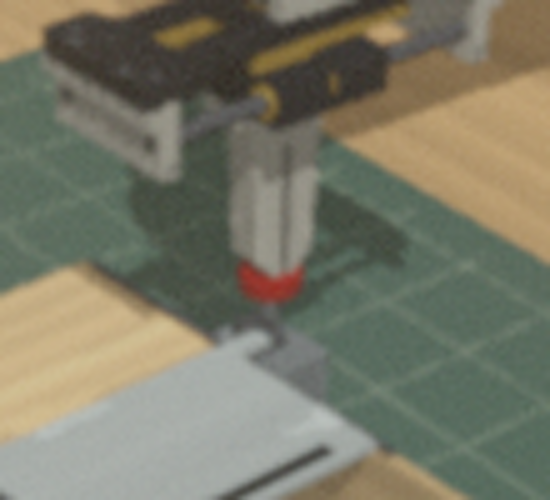

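Contact: 3.4 N at tool z 0.0706, fingers on the red head (270,270 in the crop). Pressing 12 mm more to the stop.

{"api": "send_rows", "payload": {"motion": [[[0,0,0.003],0],[[0,0,0.006],0],[[0,0,0.009],0],[[0,0,0.011],0],[[0,0,0.012],0],[[0,0,0.013],0],[[0,0,0.013],0]]}}

```text
t: 5.82
tool_pos: [0.467, -0.0515, 0.0589]
orientation: [2.202, 2.24, 0.0]
force: [-9.3, 1.6, 16.9]
opening: 0.0004
```

```bash
python3 w.py scene s6; python3 d.py 0.4665 -0.0513 0.12 91
python3 - <<'E'
import cv2
a=cv2.imread("pics/s6.png")[130:310,190:400]; cv2.imwrite("pics/s6c.png",cv2.resize(a,None,fx=3.3,fy=3.3,interpolation=cv2.INTER_CUBIC))
E
```

```text
t 5.875 pos [ 0.4671 -0.0516  0.0589] yaw 90.99 shift [ 0.0003 -0.0006 -0.0611] twist -0.01 F [-8.29  1.85 17.28] open 0.0003 down [ 4.e-04 -2.e-04 -1.e+00]
```

View pics/s6c.png

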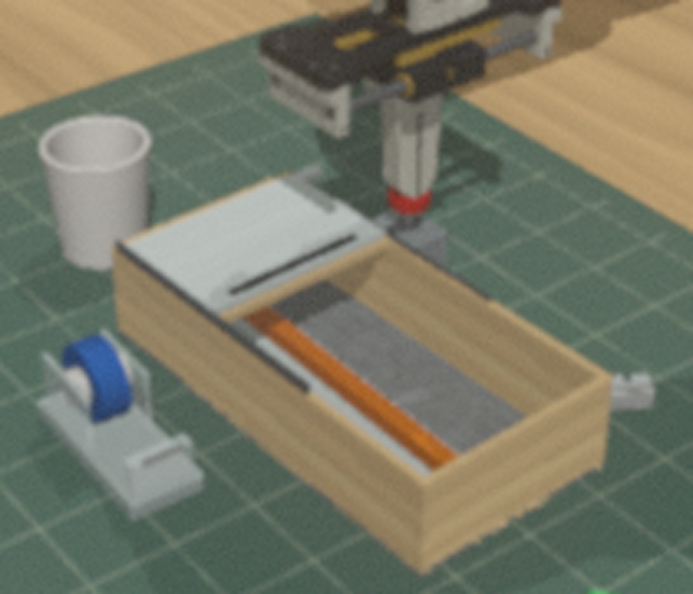

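Shutter is fully back, and the 17 N reading means the plunger is on its stop. I'll lift and move over the ruler, opening the jaws part-way.

{"api": "send_rows", "payload": {"motion": [[[0,0,-0.02],0],[[0,0,-0.05],0],[[0,0,-0.09],0],[[0.02,0.02,-0.11],0],[[0.05,0.05,-0.11],0],[[0.09,0.08,-0.11],0],[[0.12,0.095,-0.11],0],[[0.135,0.1,-0.11],0],[[0.135,0.1,-0.11],0],[[0.135,0.1,-0.11],0]], "jaw": 0.05}}

```text
t: 7.12
tool_pos: [0.5641, 0.0842, 0.1673]
orientation: [2.203, 2.24, -0.001]
force: [-0.3, 0.0, 0.2]
opening: 0.0499
```

```bash
python3 w.py wrist w7; python3 w.py top t7; python3 d.py 0.566 0.085 0.12 91
```

```text
t 7.225 pos [0.5642 0.0841 0.1675] yaw 90.91 shift [0.0009 0.0018 0.0475] twist -0.09 F [ 0.55 -0.47 -0.08] open 0.0502 down [ 2.e-04 -3.e-04 -1.e+00]
```

View pics/w7.png

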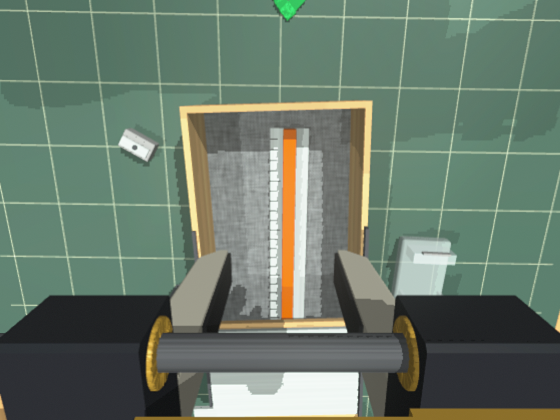

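View pics/t7.png

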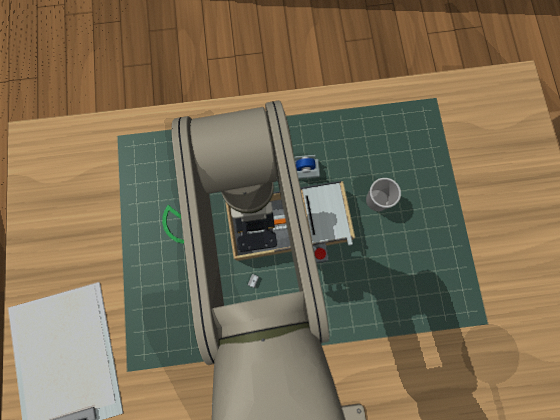

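Wrist view: the orange ridge runs from (290,130) to (287,318) in the case between the open jaws; fingers at x≈205 and 365.

Run:
```python
from h import *
z=np.load("pics/w7.npz"); m,T=T_of("wrist",z)
h=cv2.cvtColor(cv2.imread("pics/w7.png"),cv2.COLOR_BGR2HSV)
k=((h[...,0]>4)&(h[...,0]<14)&(h[...,1]>200)&(h[...,2]>120));k[:115]=0;k[322:]=0;k[:,:240]=0;k[:,:][:,330:]=0
ys,xs=np.nonzero(k)
c=np.array([(xs[ys==y].mean(),y) for y in range(ys.min(),ys.max()+1) if (ys==y).sum()>4])
P=np.array([onz(m,T,u,.023)[:2] for u in c]);print(P[0],P[-1])
vx,vy,x0,y0=cv2.fitLine(P.astype(np.float32),cv2.DIST_HUBER,0,.001,.001).ravel()
s=np.sign(vy);print("yaw",np.degrees(np.arctan2(s*vy,s*vx)));
for y in(.135,.09,.08,.05):print(y,x0+vx/vy*(y-y0))
for y in (120,200,280): print([onz(m,T,(xx,y),.023)[0] for xx in (xs[ys==y].min()if (ys==y).any() else 0,xs[ys==y].max()+1 if (ys==y).any() else 0)])
```

```text
[0.56961207 0.13465555] [ 0.57076421 -0.05514614]
yaw 90.4612
0.135 0.56922984
0.09 0.56959206
0.08 0.5696725
0.05 0.56991404
[np.float64(0.31348371641044215), np.float64(0.31348371641044215)]
[np.float64(0.298836705531602), np.float64(0.298836705531602)]
[np.float64(0.28232582108637566), np.float64(0.28232582108637566)]
```

{"api": "send_rows", "payload": {"motion": [[[0.004,0.0045,0.02],0.4],[[0.004,0.0045,0.05],0.4],[[0.004,0.0045,0.08],0.4],[[0.004,0.0045,0.11],0.4],[[0.004,0.0045,0.135],0.4],[[0.004,0.0045,0.15],0.4],[[0.004,0.0045,0.16],0.4],[[0.004,0.0045,0.165],0.4],[[0.004,0.0045,0.165],0.4]]}}

```text
t: 8.35
tool_pos: [0.5692, 0.0893, 0.0026]
orientation: [2.21, 2.232, 0.001]
force: [-0.6, 0.3, 0.9]
opening: 0.05
```

```bash
python3 w.py wrist w8; python3 w.py scene s8; python3 d.py 0.569 0.088 -0.013 90.5;python3 - <<'E'
import cv2
a=cv2.imread("pics/s8.png")[150:300,230:400]; cv2.imwrite("pics/s8c.png",cv2.resize(a,None,fx=4,fy=4,interpolation=cv2.INTER_CUBIC))
E
```

```text
t 8.45 pos [0.5697 0.0893 0.0032] yaw 90.59 shift [-0.0013 -0.0007  0.0162] twist 0.09 F [ 0.27  0.1  -0.67] open 0.0502 down [ 1.4e-03  1.0e-04 -1.0e+00]
```

View pics/w8.png

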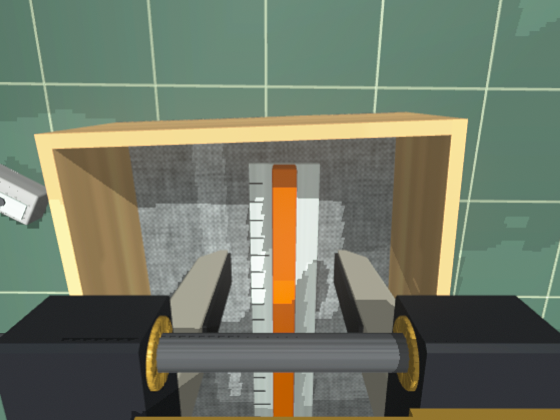

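View pics/s8c.png

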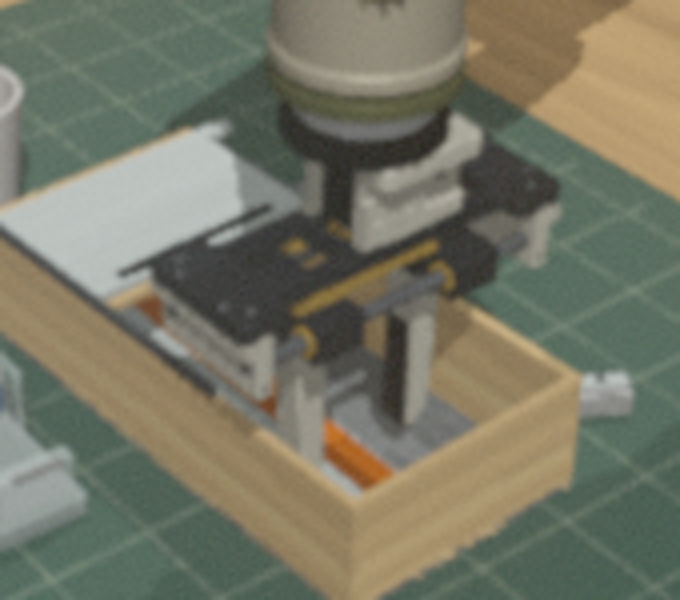

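Jaws straddle the ridge (285,250) with both fingers clear of the walls. Going down the last bit, slightly further to the open end.

{"api": "send_rows", "payload": {"motion": [[[0.003,-0.0005,0.003],0],[[0.006,-0.0005,0.006],0],[[0.006,-0.0005,0.009],0],[[0.006,-0.0005,0.0115],0],[[0.006,-0.0005,0.0115],0]]}}

```text
t: 9.07
tool_pos: [0.568, 0.0952, -0.0096]
orientation: [-2.21, -2.232, 0.001]
force: [-0.8, 0.8, -0.2]
opening: 0.0499
```

{"api": "send_rows", "payload": {"motion": [[[0,0,0],0],[[0,0,0],0],[[0,0,0],0],[[0,0,0],0],[[0,0,0],0]], "jaw": 0, "squeeze": 10}}

```text
t: 9.7
tool_pos: [0.5685, 0.0953, -0.0091]
orientation: [2.21, 2.233, 0.0]
force: [0.6, 0.2, -0.4]
opening: 0.0117
```

```bash
python3 w.py wrist w9; python3 d.py 0.569 0.088 -0.013 90.5
```

```text
t 9.75 pos [ 0.5685  0.0953 -0.0091] yaw 90.59 shift [-0.0073  0.0005  0.0039] twist 0.09 F [1.42 1.02 0.06] open 0.0119 down [ 2.e-04 -0.e+00 -1.e+00]
```

View pics/w9.png

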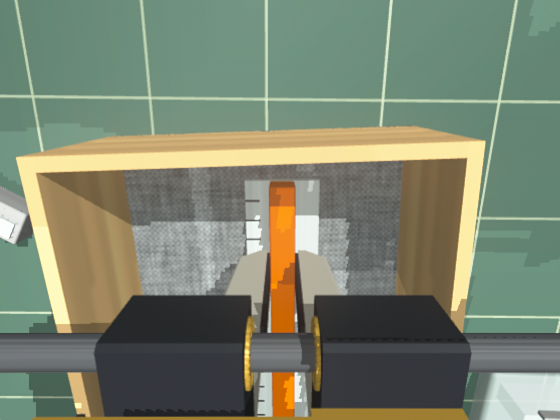

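The jaws hold the ridge at 11.9 mm opening. Next I lift gently with a low squeeze so the ruler pivots in the pads.

{"api": "send_rows", "payload": {"motion": [[[0,0,-0.005],0],[[0,0,-0.01],0],[[0,0,-0.016],0],[[0.002,0,-0.022],0],[[0.004,0,-0.028],0],[[0.006,0,-0.034],0],[[0.008,0,-0.04],0],[[0.008,0,-0.04],0]]}}

```text
t: 10.75
tool_pos: [0.5687, 0.1036, 0.0316]
orientation: [2.209, 2.233, 0.001]
force: [-0.4, 0.7, -0.3]
opening: 0.0116
```

```bash
python3 w.py wrist w10; python3 w.py scene s10; python3 d.py 0.569 0.088 -0.013 90.5;python3 - <<'E'
import cv2
a=cv2.imread("pics/s10.png")[130:300,210:400]; b=cv2.resize(a,(420,376),interpolation=cv2.INTER_CUBIC)
cv2.imwrite("pics/c10.png",cv2.hconcat([b,cv2.resize(cv2.imread("pics/w10.png"),(380,376))]))
E
```

```text
t 10.85 pos [0.5682 0.1034 0.0308] yaw 90.59 shift [-0.0154  0.0006  0.0438] twist 0.09 F [ 0.19  0.32 -1.16] open 0.0118 down [ 0.e+00  1.e-04 -1.e+00]
```

View pics/c10.png

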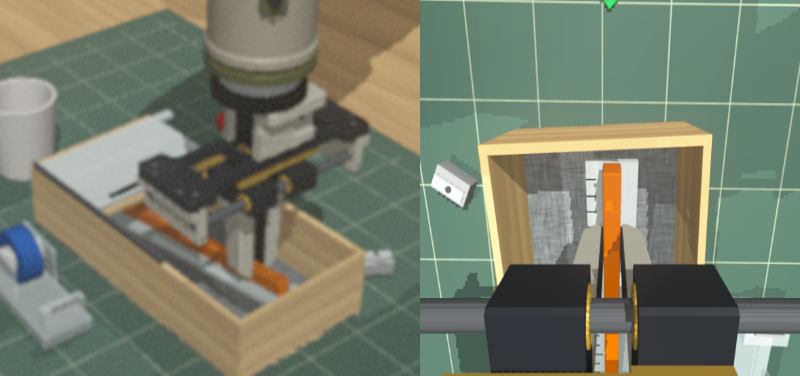

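Run:
```python
import cv2
a=cv2.imread("pics/s10.png")[190:290,240:380]; cv2.imwrite("pics/s10d.png",cv2.resize(a,None,fx=5.7,fy=5.7,interpolation=cv2.INTER_CUBIC))
```

```text
(no output)
```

View pics/s10d.png

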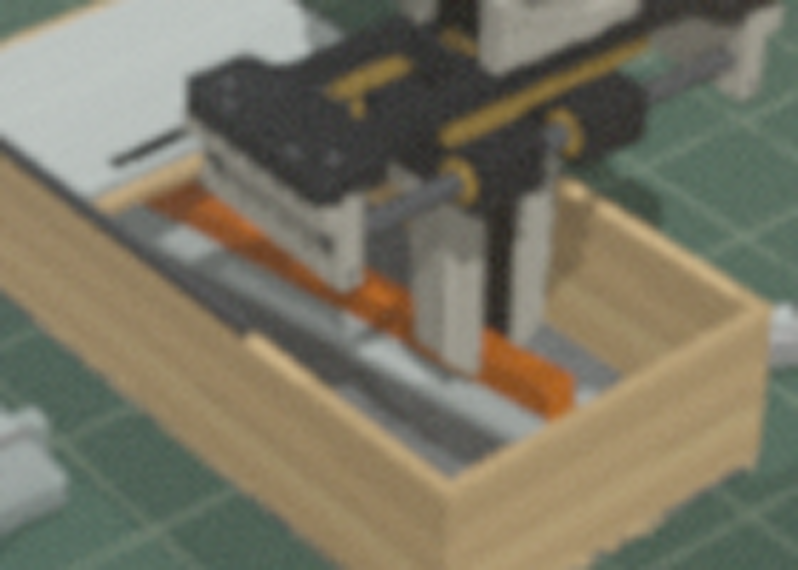

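View pics/w10.png

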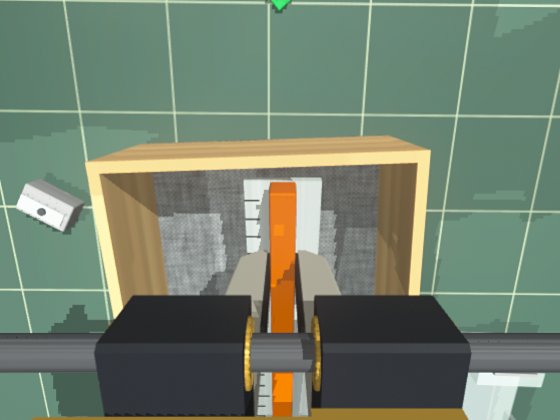

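The ruler came up level, with friction holding it at 10 N and the ridge just below the deck. I'll lower a little and loosen the squeeze so it pivots.

{"api": "send_rows", "payload": {"motion": [[[0,0,0.003],0],[[0,0,0.005],0],[[0,0,0.005],0],[[0,0,0.005],0]], "squeeze": 5}}

```text
t: 11.35
tool_pos: [0.5682, 0.1031, 0.0257]
orientation: [-2.21, -2.233, 0.0]
force: [0.5, 0.2, -0.8]
opening: 0.0118
```

```bash
cat > v.sh <<'E'
python3 w.py wrist w$1; python3 w.py scene s$1; python3 d.py 0.569 0.088 -0.013 90.5;python3 - $1 <<'P'
import cv2,sys
n=sys.argv[1]
a=cv2.imread(f"pics/s{n}.png")[110:290,210:390]; b=cv2.resize(a,(420,420),interpolation=cv2.INTER_CUBIC)
cv2.imwrite(f"pics/c{n}.png",cv2.hconcat([b,cv2.resize(cv2.imread(f"pics/w{n}.png"),(380,420))]))
P
E
bash v.sh 11
```

```text
t 11.45 pos [0.5683 0.1031 0.0259] yaw 90.58 shift [-0.0151  0.0005  0.0389] twist 0.08 F [ 0.02 -0.79 -1.09] open 0.012 down [ 0.e+00 -2.e-04 -1.e+00]
```

View pics/c11.png

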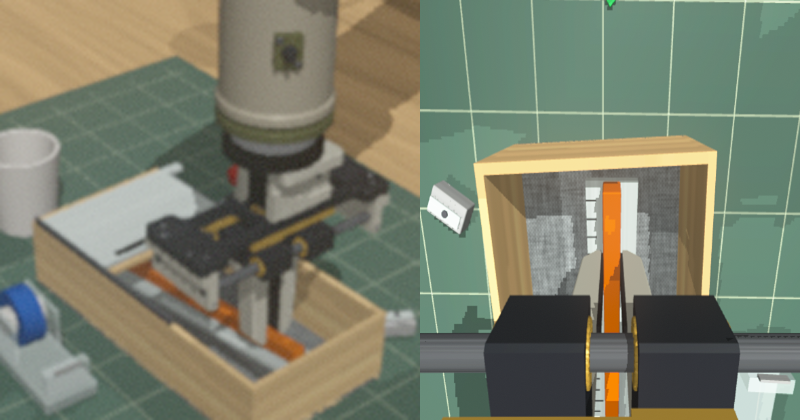

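{"api": "send_rows", "payload": {"motion": [[[0,0,0],0],[[0,0,0],0],[[0,0,0],0],[[0,0,0],0]], "squeeze": 3}}

```text
t: 11.95
tool_pos: [0.5683, 0.1032, 0.0258]
orientation: [2.21, 2.233, -0.0]
force: [-0.4, 0.0, -1.2]
opening: 0.0118
```

```bash
bash v.sh 12
cat > e.py <<'E'
import sys
from h import *
for n in sys.argv[1:]:
    h=cv2.cvtColor(cv2.imread(f"pics/w{n}.png"),cv2.COLOR_BGR2HSV)
    k=((h[...,0]>4)&(h[...,0]<14)&(h[...,1]>200)&(h[...,2]>120));k[:,:230]=0;k[:,340:]=0
    r=[(y,np.flatnonzero(k[y])) for y in range(0,415) if k[y].sum()>10]
    print(n,"end row",r[0][0],[(y,len(c)) for y,c in r[::20]])
E
python3 e.py 9 10 11 12
```

```text
t 12.05 pos [0.5683 0.1033 0.0259] yaw 90.58 shift [-0.0153  0.0006  0.0389] twist 0.08 F [ 0.49 -0.28 -0.65] open 0.0118 down [-0. -0. -1.]
9 end row 188 [(188, 17), (277, 11)]
10 end row 183 [(183, 23), (332, 20)]
11 end row 184 [(184, 23)]
12 end row 184 [(184, 23)]
```

View pics/c12.png

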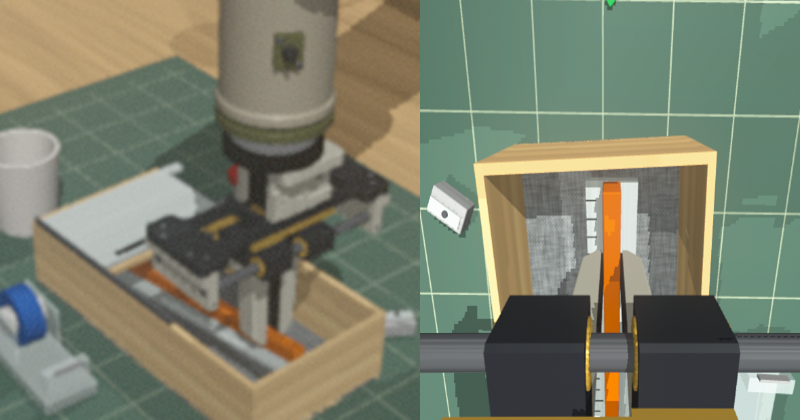

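Run:
```python
import cv2
a=cv2.imread("pics/s12.png")[190:270,250:350]; cv2.imwrite("pics/s12d.png",cv2.resize(a,None,fx=7.5,fy=7.5,interpolation=cv2.INTER_CUBIC))
```

```text
(no output)
```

View pics/s12d.png

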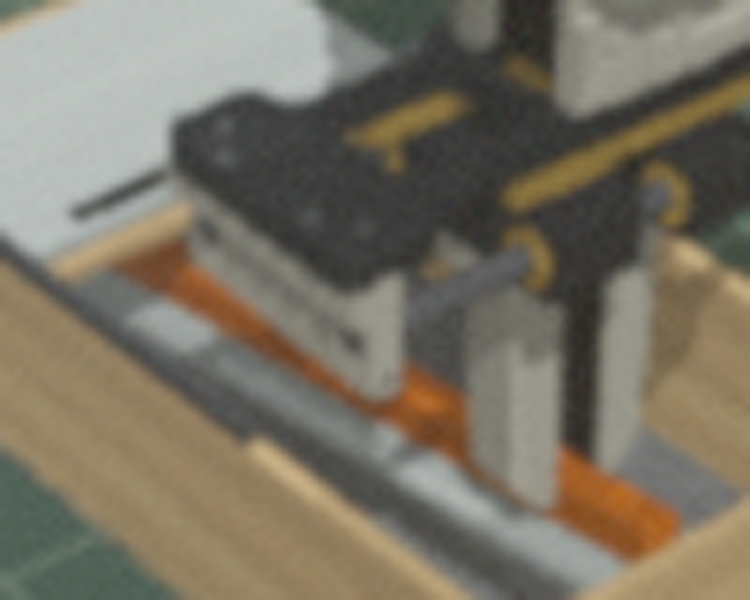

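Run:
```python
from h import *
m,T=T_of("scene")
g=lambda p:(p[0]/7.5+250,p[1]/7.5+190)
for p,X in(((115,268),.5755),((300,360),.575),((400,415),.5745),((630,562),.574),((678,515),.568),((90,275),.5875),((380,440),.587),((605,590),.587)):
    o,v=ray(m,T,g(p)); q=o+v*(X-o[0])/v[0]; print(p,q.round(4))
```

```text
(115, 268) [ 0.5755 -0.0842  0.0109]
(300, 360) [0.575  0.0049 0.0308]
(400, 415) [0.5745 0.0482 0.0385]
(630, 562) [0.574  0.1395 0.0488]
(678, 515) [0.568  0.1492 0.0671]
(90, 275) [ 0.5875 -0.0792  0.0166]
(380, 440) [0.587  0.0557 0.0407]
(605, 590) [0.587  0.1451 0.0503]
```

Casting the ridge edge in the scene view gives z=0.011 at the deck end and 0.049 at the open end. The ruler has pivoted about 9.7°, with its deck end still on the floor. Next I continue up, then slant toward the open end.

{"api": "send_rows", "payload": {"motion": [[[0,0,-0.007],0],[[0,0,-0.014],0],[[0,0,-0.021],0],[[0.001,0,-0.028],0],[[0.002,0,-0.035],0],[[0.005,0,-0.042],0],[[0.009,0,-0.049],0],[[0.013,0,-0.056],0],[[0.016,0,-0.06],0],[[0.016,0,-0.06],0]], "squeeze": 7}}

```text
t: 13.3
tool_pos: [0.5684, 0.1197, 0.0863]
orientation: [2.209, 2.233, 0.001]
force: [-0.2, 0.3, -0.3]
opening: 0.0119
```

```bash
bash v.sh 13
```

```text
t 13.4 pos [0.568  0.1194 0.0857] yaw 90.59 shift [-0.0314  0.0007  0.0987] twist 0.09 F [-0.65  0.41 -0.98] open 0.0118 down [-1.e-04  1.e-04 -1.e+00]
```

View pics/c13.png

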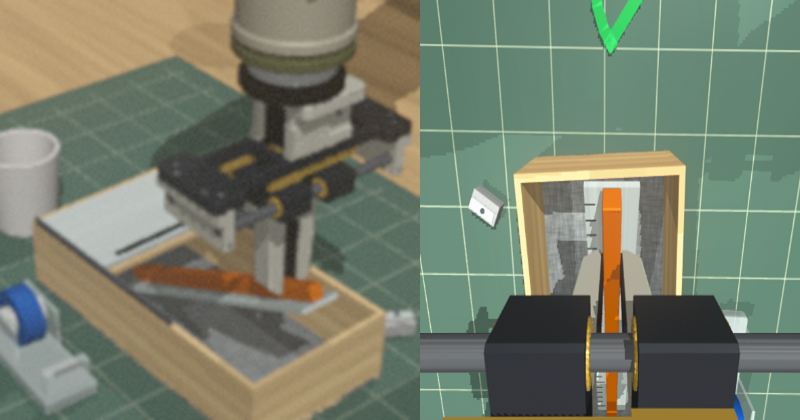

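Run:
```python
import cv2
a=cv2.imread("pics/s13.png")[190:270,250:360]; cv2.imwrite("pics/s13d.png",cv2.resize(a,None,fx=7,fy=7,interpolation=cv2.INTER_CUBIC))
```

```text
(no output)
```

View pics/s13d.png

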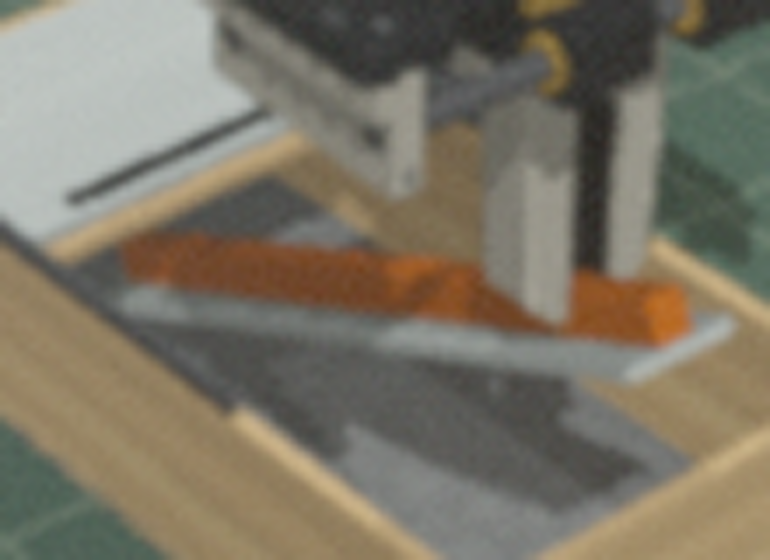

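```bash
cat > c.py <<'E'
from h import *
def cast(pts,sc,ox,oy):
    m,T=T_of("scene")
    for p,X in pts:
        o,v=ray(m,T,(p[0]/sc+ox,p[1]/sc+oy)); q=o+v*(X-o[0])/v[0]; print(p,q.round(4))
E
python3 - <<'E'
from c import *
cast([((122,278),.575),((122,240),.575),((350,310),.575),((650,345),.574),((628,380),.586),((735,320),.551),((125,305),.587)],7,250,190)
E
```

```text
(122, 278) [ 0.575  -0.0773  0.0039]
(122, 240) [ 0.575  -0.0765  0.019 ]
(350, 310) [0.575  0.038  0.0599]
(650, 345) [0.574  0.1585 0.12  ]
(628, 380) [0.586  0.1639 0.1179]
(735, 320) [0.551  0.1647 0.121 ]
(125, 305) [ 0.587  -0.0581  0.0102]
```

Tilt now about 26°, deck end still on the floor at y≈-0.077, as predicted. Continuing to about 45°.

{"api": "send_rows", "payload": {"motion": [[[0.002,0,-0.007],0],[[0.004,0,-0.014],0],[[0.006,0,-0.021],0],[[0.008,0,-0.028],0],[[0.01,0,-0.035],0],[[0.01,0,-0.042],0],[[0.01,0,-0.049],0],[[0.01,0,-0.056],0],[[0.01,0,-0.062],0],[[0.01,0,-0.062],0]]}}

```text
t: 14.65
tool_pos: [0.5685, 0.1295, 0.1487]
orientation: [2.21, 2.232, 0.002]
force: [-0.2, 2.9, 2.1]
opening: 0.012
```

```bash
bash v.sh 14;python3 - <<'E'
import cv2
a=cv2.imread("pics/s14.png")[170:280,240:380]; cv2.imwrite("pics/s14d.png",cv2.resize(a,None,fx=5,fy=5,interpolation=cv2.INTER_CUBIC))
E
```

```text
t 14.75 pos [0.5684 0.1299 0.1484] yaw 90.59 shift [-0.0421  0.      0.1613] twist 0.09 F [-0.55  4.01  2.46] open 0.012 down [ 0.0011  0.0011 -1.    ]
```

View pics/s14d.png

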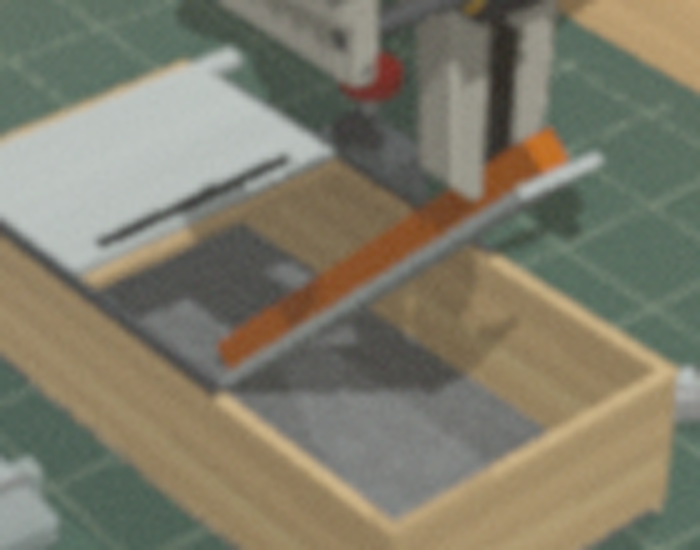

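Run:
```python
from c import *
cast([((228,368),.575),((222,345),.575),((540,135),.574),((565,160),.574),((228,385),.587),((515,195),.587),((602,158),.551)],5,240,170)
```

```text
(228, 368) [ 0.575  -0.0107  0.0067]
(222, 345) [ 0.575  -0.0147  0.0164]
(540, 135) [0.574  0.164  0.2106]
(565, 160) [0.574  0.1764 0.2072]
(228, 385) [0.587  0.0056 0.0136]
(515, 195) [0.587  0.1676 0.194 ]
(602, 158) [0.551  0.1706 0.1959]
```

The deck end is now at y≈-0.011, well clear of the deck edge, with tilt 47°. I'll grip harder and lift straight out.

{"api": "send_rows", "payload": {"motion": [[[0,0,0],0],[[0,0,-0.003],0],[[0,0,-0.008],0],[[0,0,-0.015],0],[[0,0,-0.025],0],[[0,0,-0.035],0],[[0,0,-0.045],0],[[0,0,-0.055],0],[[0,0,-0.063],0],[[0,0,-0.068],0],[[0,0,-0.07],0],[[0,0,-0.07],0]], "squeeze": 30}}

```text
t: 16.25
tool_pos: [0.568, 0.1292, 0.2177]
orientation: [-2.21, -2.233, 0.0]
force: [0.3, 0.0, -1.4]
opening: 0.0111
```

```bash
bash v.sh 15
```

```text
t 16.35 pos [0.5678 0.1292 0.2174] yaw 90.58 shift [-0.0412  0.0009  0.2304] twist 0.08 F [ 0.86  0.45 -2.02] open 0.0114 down [-7.e-04 -1.e-04 -1.e+00]
```

View pics/c15.png

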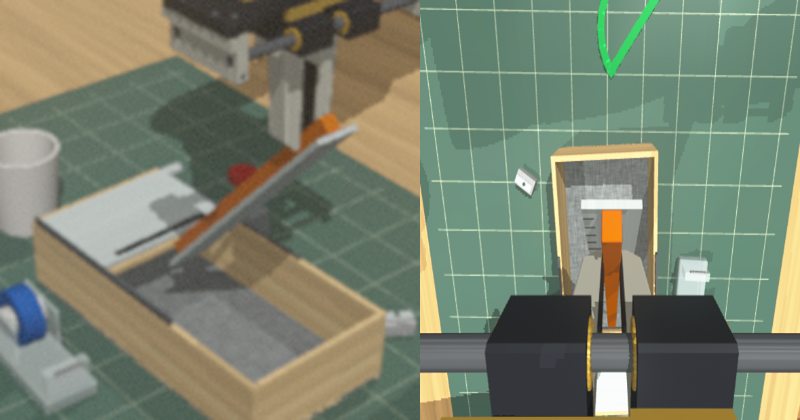

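The ruler is held clear at about 47° over the case, with only its weight on the wrist. Raising further.

{"api": "send_rows", "payload": {"motion": [[[0,0,-0.006],0],[[0,0,-0.018],0],[[0,0,-0.033],0],[[0,0,-0.05],0],[[0,0,-0.067],0],[[0,0,-0.083],0],[[0,0,-0.095],0],[[0,0,-0.105],0],[[0,0,-0.11],0],[[0,0,-0.11],0],[[0,0,-0.11],0],[[0,0,-0.11],0]]}}

```text
t: 17.85
tool_pos: [0.5678, 0.1292, 0.3272]
orientation: [-2.21, -2.232, 0.001]
force: [-0.1, -0.3, -2.3]
opening: 0.0111
```

```bash
bash v.sh 16; cp pics/s16.png pics/s16v.png
```

```text
t 17.95 pos [0.5678 0.1292 0.3274] yaw 90.58 shift [-0.0412  0.001   0.3404] twist 0.08 F [-0.33 -0.25 -1.93] open 0.0111 down [-7.e-04 -1.e-04 -1.e+00]
```

View pics/s16v.png

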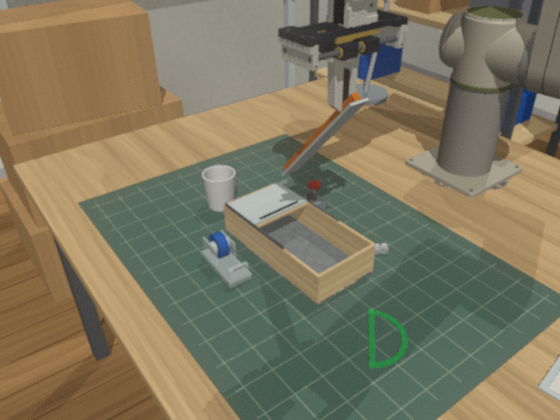

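```bash
python3 w.py scene s17
python3 - <<'E'
from c import *
cast([((287,173),.575),((292,177),.587),((366,100),.56)],1,0,0)
a=cv2.imread("pics/s16.png").astype(int);b=cv2.imread("pics/s17.png").astype(int)
print("diff max in ruler region",cv2.blur(abs(a-b)[80:190,270:380].astype(np.float32),(3,3)).max())
m,T=T_of("scene");p=(300/1,206)
print("shutter edge mid px",[ (k,proj(m,T,np.array([.5605,.0079,.073])+k*np.array([-.0466,.9989,0])).round(1)) for k in(.045,-.045,-.03)])
for n in("scene0","s17"): # cup/ sharpener change
    pass
d=abs(cv2.imread("pics/scene0.png").astype(int)-b).max(2)
for nm,(x0,y0,x1,y1) in dict(cup=(200,165,224,212),disp=(200,228,250,285),prot=(365,305,410,370),sharp=(374,240,392,258)).items(): print(nm,(d[y0:y1,x0:x1]>50).mean().round(3))
E
```

```text
(287, 173) [ 0.575 -0.003  0.18 ]
(292, 177) [0.587  0.0286 0.1902]
(366, 100) [0.56   0.1733 0.3779]
diff max in ruler region 11.777778
shutter edge mid px [(0.045, array([311.4, 229.4])), (-0.045, array([282.5, 209.7])), (-0.03, array([287.1, 212.9]))]
cup 0.0
disp 0.0
prot 0.0
sharp 0.0
```

The deck end is at z≈0.18 and the open end at ≈0.38. The ruler isn't moving, the shutter is back and the other objects haven't changed. Handing in.

```bash
python3 -c "
from plant import ticket; print(ticket.close_job())"
```

```text
the job is handed in; nothing more can be done
None
```

The ruler is out of its case and was held motionless in the gripper when I handed the job in, at about 18 s. The interface reports no verdict.

**What I did:**
- I pressed the plunger to its stop. The force rose to 17 N, with 12 mm of travel after contact, and the shutter sprang fully back.
- I gripped the orange ridge about 90 mm from the ruler's middle, towards the open end. A light squeeze let the ruler pivot in the pads, open end up.
- I drew it out slantwise at about 47°, then tightened the grip to 30 N and lifted it clear.

**Last checks:**
- **Ruler height:** the deck end was at about 0.18 m and the open end at about 0.38 m, against the required 0.113 m. These come from the scene camera.
- **Held and still:** two successive pictures showed no motion. The jaws were at 11.1 mm on the 12 mm ridge. The wrist read about 2 N downward, roughly the ruler's weight within the force noise, so nothing was touching the case.
- **Shutter:** it was in its fully back position in the picture.
- **Other objects:** the cup, sharpener, tape dispenser and protractor looked unchanged from the first picture.

**What disagreed:**
- The finger tips were about 27 mm above the reported TCP. Plunger contact came at a reported z of 0.071 m instead of 0.098 m, so I worked from force and pictures from there on.
- Near the end of the tilt, before the ruler left the case floor, there was a brief unexplained side force of about 4 N.

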